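# Set a try square on the key-hook panel and weigh it down

### The arm

A 6-joint arm with a two-finger parallel gripper is mounted at the origin on the work surface. World frame = base frame: x ahead of the robot, y to its left, z up, the work surface at z = 0. Lengths are in mm, angles in rad, forces in N, time in s.
With the tool pointing down it reaches from about 350 to 975 mm from the base axis. Payload 7.1 kg.
Tool frame: the origin (TCP) lies midway between the tips of the shut fingers; the grasp point (between the pads) lies ctrl.tcp_to_grasp behind it (ctrl.tcp_to_grasp is the distance from the TCP to the grasp point, in mm); z points along the fingers, y is the direction in which the jaws open and shut (so a half turn about z gives the same grasp; the last joint's range is limited). The gripper opens to 88 mm and grips with 3 to 60 N. Pads are 20 mm wide; open, the fingers measure 115 mm over their backs; the gripper's body (75 mm by 178 mm) begins 61 mm behind the grasp point.
Start: joints at [1.094, 0.423, 1.63, -0, 1.089, -0.019], TCP at [276.202, 560.64, 222.675] pointing down, gripper open.
Joint ranges: [-3, 3], [-0.9, 2.11], [0.09, 2.58], [-1.31, 4.45], [0.11, 2.69], [-2.54, 2.54]. Speed limits (rad/s): [2.39, 2.39, 3.01, 3.14, 3.14, 3.14].

### API

Orientations are given as a rotation vector (axis times angle).
In Python, from workcell import ctrl gives the robot as it stands.
- The arm moves only by the tool play_rows, never from a script. Its argument "increments" is text: rows parted by semicolons, each of 5 numbers parted by spaces: the opening, from 0 (shut) to 1 (fully open), then the shift along the world's x, y, z in m, then the turn about the world's z in degrees. A call has 1 to 20 rows; each row shifts and turns the commanded pose from where the row before left it; what a row does not reach is not made up. A row lasts 1/10 s, in which the tool goes at most 50 mm and 8.59 degrees, less where a joint would pass 70% of its speed; a pose out of reach is approached as far as the arm can. A call is refused whole if a number of a shift passes 0.05 or a number of a turn 8.59, either way. A call with a gripper value outside its range is refused whole. The fingers move at their own pace and stop on an object; the grip force is fixed at half the most. Time passes only in rows, so rows that do not move let the fingers close. It gives the time, the measured TCP pose, the force and the opening at its end, in the units of the state.
- ctrl.get_obs(): the state, without advancing time (a new reading comes with each control period).
- ctrl.get_image(name): name is "side" or "top"; returns a dict with "img" (480x640x3 uint8, red, green, blue), "range_z" (480x640 float32, mm along the optical axis (not along the pixel's ray), 0 where there is no reading), "vertical_fov" (degrees; the focal length in pixels is half the picture's height over the tangent of half this angle, whatever the lens; pixels are square), "cx", "cy" (the principal point, pixels), "k1" (the pictures are not rectified: a ray, as slopes to the right and down, at radius r is drawn at 1 + k1 r^2 times it, then the intrinsics apply), "origin" and "attitude" of the camera in the world. Camera axes: x right, y down, z forward; pixel columns grow to the right and rows downward; lengths in mm; the calibration is good to about 2 mm. A picture is of the moment at which its call begins.
- ctrl.close_job(): hands the job in, once; it reports no verdict.
The state is a dict: "t": time; "qpos": joint angles; "qvel": joint speeds; "joint_torque": joint torques, N m; "ee_pos": TCP position; "orientation": TCP orientation; "ft_force": force on the tool from outside, world axes, zero at the start; "moment": the same for the moment, N m; "width": finger opening in mm.
Only numpy, scipy, OpenCV 4.12 (cv2) and the standard library are available. Lean on these libraries where they do the work, as an engineer would, in place of code of your own. Each camera call takes 0.05 s, during which the arm holds its last target. There are 200 camera calls.

### The job

Set up the try square to mark the next column on the key-hook panel: lay it down with its wooden stock flush against the panel's near edge (the edge facing the robot) and its blade across the panel, the blade's graduated edge on the red tick, not the blue one. Then stand the steel weight upright on the blade, setting it down gently, so that the square stays exactly there. Leave the mug, the stapler and the highlighter where they are.

Things in the scene. Friction and masses are not known exactly. Their poses are not given: they have to be found in the camera images.
- panel: Plywood panel fixed flat to the desk, 175 deep x 280 wide x 12 thick, with six brass hooks (39 tall) in a row 161 from the near edge. Origin: middle of the near (robot-side) edge, on the underside, at desk height; x points across the panel to the hooks, y left along the near edge, z up. Position and yaw vary.
- tick_red: Red tick printed on the panel's top, 60 long x 4 wide, running square in from the near edge. Origin: its end on the near edge, middle of its width, at the panel's top (12 above the desk). x runs along the tick into the panel, y to the left along the edge.
- tick_blue: Blue tick of the same size and frame as the red one: not the one to use. Red and blue may be either way round.
- square: Try square, 0.25 kg. Dark wooden stock 28 (x) x 100 (y) x 24 high; on it a grip fin 16 (x) x 60 (y), 24 to 59 above the underside. Steel blade 36 wide, 4 thick, underside at 12.5 (just clears the panel), from the stock face (x = 14) to x = 144, black graduations on its left (+y) edge. Origin: centre of the stock's underside; x along blade, y left.
- stock_left (a point): Left end of the stock's front face (the face to go against the panel edge), 6 above the underside: (14, 50, 6) in the square's frame.
- stock_right (a point): Right end of the stock's front face: (14, -50, 6) in the square's frame.
- blade_edge (a point): Point on the blade's graduated (+y) edge, 30 in front of the stock's face, on the blade's top: (44, 18, 16.5) in the square's frame.
- weight: Weight, 0.38 kg: round dark steel base 48 diameter x 22 high, brass knob 20 diameter on top from 26 to 54 above the underside. Origin: centre of the underside, z up. It starts on the other side of the panel from the square.
- mug: Red mug, 80 diameter (and a handle) x 92 high, beyond the panel. Origin: centre of its underside.
- stapler: Blue and black stapler, 140 x 36 x 45, beyond the panel. Origin: centre of its underside.
- highlighter: Flat yellow highlighter with black cap, 135 x 18 x 14, beyond the panel. Origin: underside, below the middle of the yellow barrel.
Things that resemble listed ones, but are neither listed nor needed, are in the scene too. What is meant by the square is not orange or purple, and is the smaller of those in its own colour.

How it is judged (in metres and radians):
On the way:
1. the square lies flat with its stock flush against the panel's near edge and the graduated edge on the red tick (x of stock_left in the frame of panel between -0.002 and 0.003 m and x of stock_right in the frame of panel between -0.002 and 0.003 m and y of blade_edge in the frame of tick_red between -0.004 and 0.004 m and x of blade_edge in the frame of tick_red above 0 m and height (world z) of each of stock_left, stock_right below 0.01 m and angle between square's own z axis and vertical below 0.05 rad), for 0.2 s.
At the end, for the whole second after the job is handed in: Square level on the desk, both ends of the stock's face within 2 mm of the panel's near edge, blade over the panel, its graduated edge within 4 mm of the red tick's middle; weight upright on the blade, centre within 18 mm of its centreline, clear of the stock and the tip; both at rest (all of step 1 and x of weight in the frame of square between 0.03 and 0.144 m and y of weight in the frame of square between -0.018 and 0.018 m and z of weight in the frame of square between 0.0135 and 0.0205 m and angle between weight's own z axis and vertical below 0.08 rad and contact force between weight and square above 1 N and linear speed of each of square, weight below 0.02 m/s); the robot touches nothing.
It fails at once if the mug is moved by more than 20 mm (distance of mug from where it was at the start of the episode above 0.02 m).
It fails at once if the stapler is moved by more than 20 mm (distance of stapler from where it was at the start of the episode above 0.02 m).
It fails at once if the highlighter is moved by more than 20 mm (distance of highlighter from where it was at the start of the episode above 0.02 m).
It fails at once if the weight is pressed hard on the square (over 50 N) (contact force between weight and square above 50 N).
It fails at once if the weight is dropped onto the blade (over 0.3 m/s just above it) (x of weight in the frame of square between 0.03 and 0.144 m and y of weight in the frame of square between -0.018 and 0.018 m and z of weight in the frame of square between 0.014 and 0.026 m and linear speed of weight above 0.3 m/s).
It also fails if it takes over 61 s, if anything falls off the work surface, if the arm or the gripper's body presses on something with over 40 N, if the wrist force passes 120 N, or if a joint passes its speed limit or range.

## Working session

There is one attempt and no reset: what is moved stays moved. The work goes in short steps, Python scripts to look and compute and a tool call to move; the robot and the scene stay as the last step left them, time stands still between calls to the robot, and variables do not carry over. Pictures are saved under pics/ and viewed, on a budget of 10 in all, crops included, one or two more only if the job needs it, and the job is handed in when it is done.

Besides the shell and the picture viewer there is one more tool, called after "Call:" in YAML: its name, and indented under it one key for each argument. play_rows: Moves the arm, as the interface text tells. Its arguments: {"type":"object","properties":{"increments":{"type":"string"}},"required":["increments"]}

```bash
ls; mkdir -p pics; cat > h.py <<'E'
import numpy as np, cv2, pickle
from scipy.spatial.transform import Rotation as R
def cam(c):
    f=240/np.tan(np.radians(c['vertical_fov'])/2)
    A=np.array(c['attitude'],float)
    M=A if A.shape==(3,3) else R.from_rotvec(A).as_matrix()
    return f,M,np.array(c['origin'],float)
def ray(c,uv):
    f,M,o=cam(c); uv=np.atleast_2d(np.array(uv,float))
    d=(uv-[c['cx'],c['cy']])/f
    s=d.copy()
    for _ in range(30): s=d/(1+c['k1']*(s**2).sum(1,keepdims=True))
    return o,np.c_[s,np.ones(len(s))]
def plane(c,uv,z):
    o,r=ray(c,uv); _,M,_=cam(c); w=r@M.T
    return o+w*((z-o[2])/w[:,2])[:,None]
def depthpts(c,uv):
    o,r=ray(c,uv); _,M,_=cam(c); uv=np.atleast_2d(uv).astype(int)
    z=c['range_z'][uv[:,1],uv[:,0]]
    return o+(r*z[:,None])@M.T
def proj(c,P):
    f,M,o=cam(c); p=(np.atleast_2d(P)-o)@M; s=p[:,:2]/p[:,2:]
    return s*(1+c['k1']*(s**2).sum(1,keepdims=True))*f+[c['cx'],c['cy']]
def snap(tag):
    from workcell import ctrl
    out={}
    for n in('top','side'):
        out[n]=ctrl.get_image(n); cv2.imwrite(f'pics/{tag}_{n}.png',out[n]['img'][:,:,::-1])
    pickle.dump(out,open(f'{tag}.pkl','wb')); return out
E
python3 - <<'E'
from h import *
from workcell import ctrl
o=snap('a')
for n,c in o.items(): print(n,{k:v for k,v in c.items() if k not in('img','range_z')},(c['range_z']>0).mean())
print(ctrl.get_obs(),ctrl.tcp_to_grasp)
E
```

```text
pics
top {'vertical_fov': 45.06281965510273, 'cx': 313.69736693313325, 'cy': 237.81535843762305, 'k1': -0.08009138211336966, 'origin': array([ 296.44258449,   -2.51495584, 1185.44665245]), 'attitude': array([-2.11935023,  2.11326132, -0.20134578])} 0.9959147135416667
side {'vertical_fov': 44.63058654346891, 'cx': 320.2732681887042, 'cy': 234.07096230242044, 'k1': -0.15941942237949894, 'origin': array([ -84.81848165, -953.17923107,  696.99751434]), 'attitude': array([-2.03641859,  0.5763312 , -0.35433442])} 0.9804850260416667
{'t': 0.1, 'qpos': array([ 1.09395896e+00,  4.23753418e-01,  1.63057744e+00, -4.04172802e-05,
        1.08861887e+00, -1.90336360e-02]), 'qvel': array([ 0.00079967, -0.0015463 , -0.00116558,  0.00065525, -0.00207021,
       -0.00082019]), 'joint_torque': array([-1.77541478e-04, -5.45614564e+01, -2.74324983e+01,  6.45640539e-02,
        1.88196776e-02, -6.89657099e-05]), 'ee_pos': array([276.01780142, 560.20278285, 222.00050675]), 'orientation': array([-7.12756476e-01, -3.05936332e+00,  2.08009524e-03]), 'ft_force': array([ 0.38319964,  0.54072563, -0.07064951]), 'moment': array([-0.03344962,  0.02317644,  0.01398599]), 'width': 87.76475625774} 18.700000000000003
```

View pics/a_top.png

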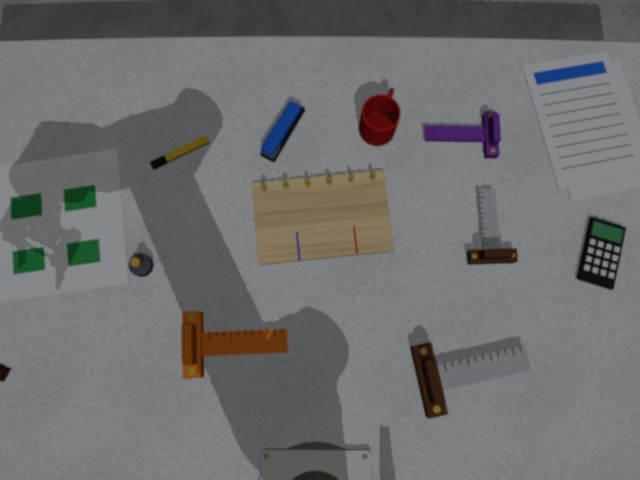

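View pics/a_side.png

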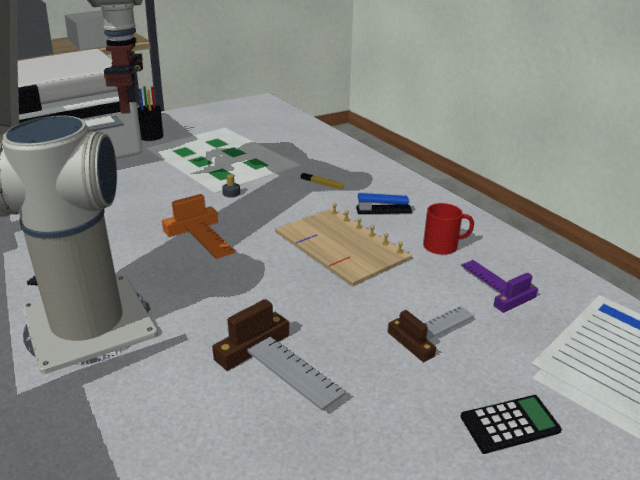

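Brown squares: large at about (430,380) and small at about (490,225) in the top view. Orange is at (235,343) and purple at (465,133). The small brown one fits, since its stock is about 50 px long against 73 px for the large one. Next I measure it and confirm with a crop.

```bash
cat > m.py <<'E'
from h import *
o=pickle.load(open('a.pkl','rb'))
def xyz(c):
    v,u=np.mgrid[:480,:640]; return depthpts(c,np.c_[u.ravel(),v.ravel()]).reshape(480,640,3)
for n,c in o.items():
    P=xyz(c); h=cv2.cvtColor(c['img'],cv2.COLOR_RGB2HSV).astype(int); H,S,V=h[...,0],h[...,1],h[...,2]
    print(n,'desk z',np.percentile(P[...,2][(S<30)&(P[...,0]>200)&(P[...,0]<800)&(abs(P[...,1])<500)],[5,50,95]))
    masks=dict(brown=((H<15)|(H>172))&(S>110)&(V<110),wood=(H>10)&(H<25)&(S>50)&(S<190)&(V>110),red=((H<6)|(H>174))&(S>130)&(V>110),blue=(H>110)&(H<130)&(S>90),brass=(H>14)&(H<28)&(S>120)&(V>90),dark=(V<75)&(S<80))
    for k,m in masks.items():
        nn,l,st,ce=cv2.connectedComponentsWithStats(m.astype(np.uint8))
        for i in range(1,nn):
            if st[i,4]>=25:
                q=P[l==i]; ct=np.argwhere(l==i)[:,::-1].astype(np.float32)
                lo=np.percentile(q,50,axis=0)
                if 200<lo[0]<900 and abs(lo[1])<650:
                    r=cv2.minAreaRect(ct)
                    print(n,k,st[i,4],ce[i].round(1),'rect',np.round(r[1],1),round(r[2],1),'med xyz',lo.round(0),'z5-95',np.percentile(q[:,2],[5,95]).round(0))
a=cv2.resize(o['top']['img'][165:285,400:560],None,fx=5,fy=5,interpolation=cv2.INTER_CUBIC)
cv2.imwrite('pics/crop1.png',a[:,:,::-1])
E
python3 m.py
```

```text
top desk z [-3.92474334 -0.02301247  5.70213349]
top brown 1640 [378.9 118.6] rect [38.  57.3] 7.1 med xyz [ 787. -133.   48.] z5-95 [ 3. 92.]
top brown 526 [492.3 256. ] rect [12. 48.] 90.0 med xyz [ 485. -355.   35.] z5-95 [20. 61.]
top brown 3013 [224.9 341.5] rect [ 65. 104.] 90.0 med xyz [315. 191.  23.] z5-95 [18. 78.]
top brown 1276 [428.6 379.9] rect [72.2 20.2] 77.2 med xyz [ 244. -216.   49.] z5-95 [30. 86.]
top brown 87 [  2.9 372. ] rect [13.  8.] 90.0 med xyz [259. 482. 302.] z5-95 [231. 329.]
top wood 10514 [321.6 216.9] rect [ 81.8 134.7] 84.2 med xyz [573. -11.  12.] z5-95 [ 8. 16.]
top wood 40 [134.7 262. ] rect [6. 6.] 90.0 med xyz [470. 362.  54.] z5-95 [50. 57.]
top wood 34 [187.7 374.4] rect [21.4 10.5] 37.4 med xyz [246. 256.  31.] z5-95 [-1. 35.]
top wood 36 [191.5 370.8] rect [6. 5.] 90.0 med xyz [258. 243.  32.] z5-95 [29. 36.]
top blue 30 [545.9  81.2] rect [25.2  6.6] 6.8 med xyz [ 890. -514.    2.] z5-95 [-2.  6.]
top blue 184 [282.2 128.5] rect [16.1 59.3] 32.0 med xyz [762.  71.  35.] z5-95 [ 9. 48.]
top blue 41 [297.7 246. ] rect [26.2  1.5] 84.3 med xy
[... 3811 characters left out ...]
] rect [ 5. 10.] 0.0 med xyz [ 661. -120.   20.] z5-95 [13. 38.]
side dark 228 [113.6   2.2] rect [ 6. 53.] 90.0 med xyz [260. 539. 499.] z5-95 [491. 507.]
side dark 99 [122.2  32.3] rect [ 6.8 30.2] 79.4 med xyz [274. 528. 424.] z5-95 [417. 433.]
side dark 88 [120.4  41.5] rect [ 7.3 29.3] 80.9 med xyz [269. 534. 402.] z5-95 [395. 406.]
side dark 44 [305.3 176.4] rect [9.9 6.8] 14.0 med xyz [692. 342.   9.] z5-95 [-0. 15.]
side dark 178 [231.3 190.3] rect [13. 16.] 90.0 med xyz [466. 348.  18.] z5-95 [ 5. 27.]
side dark 293 [385.2 209.7] rect [ 8. 54.] 90.0 med xyz [765.  63.  11.] z5-95 [ 4. 14.]
side dark 1749 [504.8 426.6] rect [45.8 93.9] 75.3 med xyz [ 479. -604.   14.] z5-95 [ 7. 16.]
```

View pics/crop1.png

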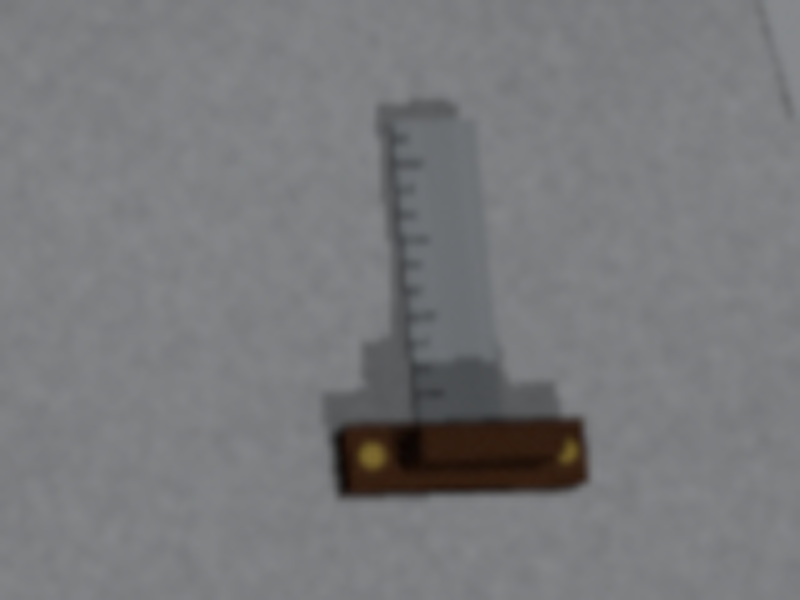

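The crop confirms it: dark brown stock about 100 mm long, grey blade with graduations on its left edge, and the fin 60 mm high by range. It is the smaller brown one. Now I work out the poses for panel, tick, square and weight.

```bash
cat >> h.py <<'E'
def edge(c,p,q,z,w=4,n=40):
    g=cv2.GaussianBlur(c['img'].astype(np.float32),(0,0),0.8)
    p,q=np.array(p,float),np.array(q,float); t=(q-p)/np.linalg.norm(q-p); m=np.array([-t[1],t[0]])
    s=np.arange(-w,w+.01,.25); pts=[]
    for a in np.linspace(.08,.92,n):
        x=p+(q-p)*a+s[:,None]*m
        v=cv2.remap(g,x[:,0].astype(np.float32)[None],x[:,1].astype(np.float32)[None],cv2.INTER_LINEAR)[0]
        d=np.linalg.norm(np.gradient(v,axis=0),axis=1); pts.append(x[d.argmax()])
    W=plane(c,pts,z)[:,:2].astype(np.float32)
    vx,vy,x0,y0=cv2.fitLine(W,cv2.DIST_HUBER,0,.01,.01).ravel()
    if vx*(W[-1]-W[0])[0]+vy*(W[-1]-W[0])[1]<0: vx,vy=-vx,-vy
    r=abs((W-[x0,y0])@[-vy,vx])
    return np.array([x0,y0]),np.array([vx,vy]),np.median(r)
def ang(v): return np.degrees(np.arctan2(v[1],v[0]))
def tick(c,box,col):
    x0,y0,x1,y1=box; I=c['img'][y0:y1,x0:x1].astype(float)
    d=I[...,0]-I[...,1] if col=='r' else I[...,2]-I[...,0]
    b=np.median(d); w=np.clip(d-b-.35*(d.max()-b),0,None)
    v,u=np.nonzero(w); W=plane(c,np.c_[u+x0,v+y0],12); ww=w[v,u]
    m=(W[:,:2]*ww[:,None]).sum(0)/ww.sum(); C=np.cov(W[:,:2].T,aweights=ww)
    e=np.linalg.eigh(C)[1][:,1]; return m,e*np.sign(e[0]),len(u)
E
cat > m2.py <<'E'
from h import *
o=pickle.load(open('a.pkl','rb')); T,S=o['top'],o['side']
def show(k,r): print(k,r[0].round(1),'ang',round(ang(r[1]),2),'res',np.round(r[2],2))
show('near top',edge(T,(392,250),(259,263),12)); show('far top',edge(T,(382,171),(252,182),12))
show('L top',edge(T,(259,263),(252,182),12)); show('R top',edge(T,(392,250),(382,171),12))
c4=proj(S,plane(T,[(392,250),(259,263),(382,171)],12)).round(1); print('side corners',c4)
show('near side',edge(S,c4[0],c4[1],12)); show('R side',edge(S,c4[0],c4[2],12))
show('red T',tick(T,(346,222,366,256),'r')); show('blue T',tick(T,(288,230,308,262),'b'))
show('red S',tick(S,(325,250,355,270),'r'))
f=lambda x,y:(400+x/5-.4,165+y/5-.4)
show('blade L T',edge(T,f(414,400),f(392,130),16.5,3)); show('blade R T',edge(T,f(497,350),f(477,130),16.5,3))
show('stock near T z24/0',edge(T,f(585,483),f(345,494),12,3)); show('stock far z24',edge(T,f(582,421),f(345,428),24,3))
for n,c in o.items():
    v,u=np.mgrid[:480,:640]; P=depthpts(c,np.c_[u.ravel(),v.ravel()])
    q=P[(abs(P[:,0]-485)<80)&(abs(P[:,1]+355)<90)&(P[:,2]>48)&(P[:,2]<75)]
    r=cv2.minAreaRect(q[:,:2].astype(np.float32)); print(n,'fin',r,np.median(q[:,2]),len(q),'mean',q.mean(0))
    q=P[(abs(P[:,0]-468)<40)&(abs(P[:,1]-357)<40)&(P[:,2]>44)&(P[:,2]<70)]; print(n,'knob',q.mean(0),len(q))
    q=P[(abs(P[:,0]-468)<45)&(abs(P[:,1]-357)<45)&(P[:,2]>14)&(P[:,2]<70)]; print(n,'weight',cv2.minEnclosingCircle(q[:,:2].astype(np.float32)),len(q))
E
python3 m2.py
```

```text
near top [485.1 -12.1] ang 95.93 res 0.48
far top [667.2  -1.7] ang 96.05 res 0.94
L top [564.5 128.3] ang 6.15 res 0.98
R top [ 576.5 -152.6] ang 5.96 res 0.45
side corners [[350.9 281.9]
 [275.5 228.5]
 [409.5 255.5]]
near side [481.4 -34.4] ang 96.24 res 0.51
R side [ 580.5 -161.5] ang 5.64 res 0.31
red T [523.6 -81. ] ang 6.07 res 71
blue T [510.4  37.1] ang 7.26 res 94
red S [526.  -78.4] ang 6.19 res 36
blade L T [ 563.5 -338.6] ang 4.28 res 1.27
blade R T [ 582.4 -378.8] ang 1.8 res 0.46
stock near T z24/0 [ 476.  -366.4] ang 92.38 res 0.6
stock far z24 [ 504.1 -363.4] ang 92.05 res 0.58
top fin ((490.73406982421875, -361.768310546875), (16.308067321777344, 59.764495849609375), 3.3695669174194336) 58.037145714671624 252 mean [ 490.28564769 -361.10704903   57.84961098]
top knob [471.06143425 360.16610247  52.836872  ] 85
top weight ((471.7057800292969, 361.4388122558594), 24.085569381713867) 421
side fin ((490.6572265625, -362.5011291503906), (18.037044525146484, 64.46446990966797), 4.295495510101318) 57.93881946690556 324 mean [ 489.14200557 -365.51777938   56.49713066]
side knob [469.53887459 358.39216841  51.33059347] 46
side weight ((470.8624267578125, 361.197998046875), 25.131858825683594) 211
```

Call:
play_rows:
  increments: "1 0.0107 -0.0461 0 -3.08;1 0.0107 -0.0461 0 -3.08;1 0.0107 -0.0461 0 -3.08;1 0.0107 -0.0461 0 -3.08;1 0.0107 -0.0461 0 -3.08;1 0.0107 -0.0461 0 -3.08;1 0.0107 -0.0461 0 -3.08;1 0.0107 -0.0461 0 -3.08;1 0.0107 -0.0461 0 -3.08;1 0.0107 -0.0461 0 -3.08;1 0.0107 -0.0461 0 -3.08;1 0.0107 -0.0461 0 -3.08;1 0.0107 -0.0461 0 -3.08;1 0.0107 -0.0461 0 -3.08;1 0.0107 -0.0461 0 -3.08;1 0.0107 -0.0461 0 -3.08;1 0.0107 -0.0461 0 -3.08;1 0.0107 -0.0461 0 -3.08;1 0.0107 -0.0461 0 -3.08;1 0.0107 -0.0461 0 -3.08"

```text
t: 2.1
ee_pos: [490.0, -363.3, 222.3]
orientation: [-2.181, -2.26, -0.0]
ft_force: [0.8, 0.3, 0.6]
width: 87.8
```

Call:
play_rows:
  increments: "1 0 0 -0.045 0;1 0 0 -0.045 0;1 0 0 -0.04 0;1 0 0 -0.03 0;1 0 0 -0.02 0;1 0 0 -0.015 0;1 0 0 0 0;0 0 0 0 0;0 0 0 0 0;0 0 0 0 0;0 0 0 0 0;0 0 0 0 0;0 0 0 0 0;0 0 0 0 0"

```text
t: 3.5
ee_pos: [490.2, -361.4, 27.8]
orientation: [2.179, 2.263, 0.0]
ft_force: [0.5, 0.1, 0.6]
width: 35.1
```

Call:
play_rows:
  increments: "0 0 0 0 0;0 0 0 0 0;0 0 0 0 0;0 0 0 0 0;0 0 0 0 0"

```text
t: 4.0
ee_pos: [490.3, -361.4, 27.7]
orientation: [2.179, 2.263, 0.0]
ft_force: [0.9, 0.4, -0.3]
width: 15.8
```

Call:
play_rows:
  increments: "0 0 0 0.01 0;0 0 0 0.015 0;0 0 0 0.015 0;0 -0.0035 0.043 0 0.65;0 -0.0035 0.043 0 0.65;0 -0.0035 0.043 0 0.65;0 -0.0035 0.043 0 0.65;0 -0.0035 0.043 0 0.65;0 -0.0035 0.043 0 0.65;0 0 0 0 0;0 0 0 -0.015 0;0 0 0 -0.015 0;0 0 0 -0.008 0;0 0 0 0 0;0 0 0 0 0"

```text
t: 5.5
ee_pos: [469.5, -103.8, 30.2]
orientation: [2.101, 2.335, 0.0]
ft_force: [-0.2, 0.0, -1.7]
width: 15.9
```

```bash
python3 - <<'E'
from h import *
o=snap('b')
a=[cv2.resize(c['img'][y:y+100,x:x+130],None,fx=6,fy=3 if 0 else 6,interpolation=cv2.INTER_CUBIC)[:300 if 0 else 600] for c,x,y in ((o['top'],300,170),)]
cv2.imwrite('pics/b_crop.png',a[0][:,:,::-1])
E
```

```text
(no output)
```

View pics/b_crop.png

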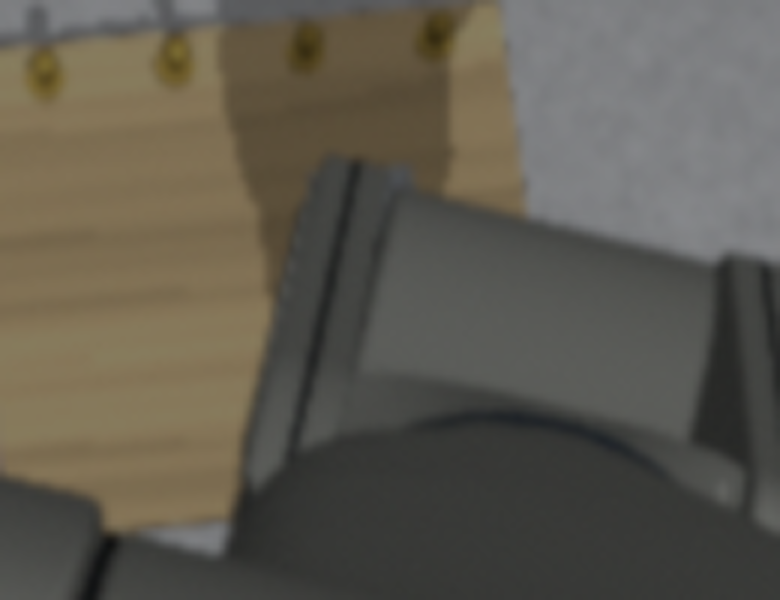

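View pics/b_side.png

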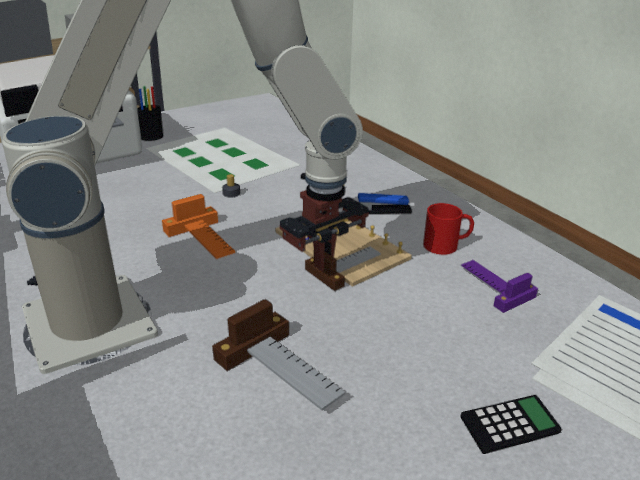

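Call:
play_rows:
  increments: "0 0 0 -0.0023 0;0 0 0 0 0;0 0.004 0.0004 0 0;0 0.004 0.0004 0 0;0 0 0 0 0;0 0 0 0 0"

```text
t: 6.2
ee_pos: [478.1, -102.6, 27.7]
orientation: [2.1, 2.335, 0.001]
ft_force: [0.6, 0.0, 1.6]
width: 15.9
```

Call:
play_rows:
  increments: "0 0.001 0.0001 0 0;0 0.001 0.0001 0 0;0 0 0 0 0"

```text
t: 6.5
ee_pos: [478.4, -102.5, 27.6]
orientation: [-2.1, -2.335, 0.002]
ft_force: [-4.2, -2.2, 8.8]
width: 15.9
```

Call:
play_rows:
  increments: "0 0.001 0.0001 0 0;0 0.001 0.0001 0 0;0 0 0 0 0"

```text
t: 6.8
ee_pos: [479.6, -102.1, 27.6]
orientation: [-2.099, -2.334, 0.003]
ft_force: [-6.6, -1.8, 11.9]
width: 15.8
```

Call:
play_rows:
  increments: "0 0.001 0.0001 0.0005 0;0 0 0 0 0;0 0 0 0 0"

```text
t: 7.1
ee_pos: [482.3, -102.0, 27.6]
orientation: [-2.101, -2.336, -0.0]
ft_force: [-0.2, -0.1, -3.3]
width: 15.7
```

Call:
play_rows:
  increments: "0 0.001 0.0001 0 0;0 0 0 0 0;0 0 0 0 0"

```text
t: 7.4
ee_pos: [483.3, -101.9, 27.8]
orientation: [-2.101, -2.336, -0.0]
ft_force: [0.2, 0.6, -3.0]
width: 15.9
```

Call:
play_rows:
  increments: "0 0.001 0.0001 0 0;0 0 0 0 0;0 0 0 0 0"

```text
t: 7.7
ee_pos: [483.4, -101.8, 27.7]
orientation: [-2.1, -2.335, 0.001]
ft_force: [-3.3, -1.6, -2.7]
width: 15.7
```

Call:
play_rows:
  increments: "0 0.001 0.0001 0 0;0 0 0 0 0;0 0 0 0 0"

```text
t: 8.0
ee_pos: [483.4, -101.7, 27.7]
orientation: [-2.099, -2.334, 0.003]
ft_force: [-6.7, -3.7, 1.4]
width: 15.9
```

Call:
play_rows:
  increments: "0 0.001 0.0001 0 0;0 0 0 0 0;0 0 0 0 0"

```text
t: 8.3
ee_pos: [483.4, -101.7, 27.7]
orientation: [-2.098, -2.333, 0.005]
ft_force: [-11.1, -4.6, 5.3]
width: 15.8
```

Call:
play_rows:
  increments: "0 -0.0015 -0.0001 -0.0003 0;0 0 0 0 0;0.3 0 0 0 0;0.5 0 0 0 0;0.6 0 0 0 0;0.6 0 0 0 0;0.6 0 0 0 0;0.6 0 0 0 0;0.6 0 0 0.02 0;0.6 0 0 0.04 0;0.6 0 0 0.045 0;0.6 0 0 0.045 0;0.6 0 0.045 0.02 0;0.6 0 0.045 0 0;0.6 0 0.045 0 0;0.6 0 0.045 0 0;0.6 0 0.045 0 0;0.6 0 0.045 0 0"

```text
t: 10.1
ee_pos: [484.3, 170.0, 197.7]
orientation: [2.101, 2.336, 0.0]
ft_force: [1.2, -0.4, 0.6]
width: 52.8
```

Call:
play_rows:
  increments: "0.6 -0.003 0.045 0 0;0.6 -0.003 0.045 0 0;0.6 -0.003 0.045 0 0;0.6 -0.0032 0.045 0 0;0 0 0.013 0 0;0.6 0 0 0 0;0.6 0 0 0 0"

```text
t: 10.8
ee_pos: [472.2, 360.2, 197.2]
orientation: [2.1, 2.336, -0.002]
ft_force: [0.8, 0.2, 0.1]
width: 52.4
```

```bash
cat > crop.py <<'E'
from h import *
import sys
t=sys.argv[1]; o=snap(t)
a=cv2.resize(o['top']['img'][165:285,320:420],None,fx=4,fy=4,interpolation=cv2.INTER_CUBIC)
b=cv2.resize(o['side']['img'][215:315,280:380],None,fx=4,fy=4,interpolation=cv2.INTER_CUBIC)
b=cv2.copyMakeBorder(b,0,80,0,0,cv2.BORDER_CONSTANT)
cv2.imwrite(f'pics/{t}_crop.png',np.hstack([a,b])[:,:,::-1])
E
python3 crop.py c
```

```text
(no output)
```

View pics/c_crop.png

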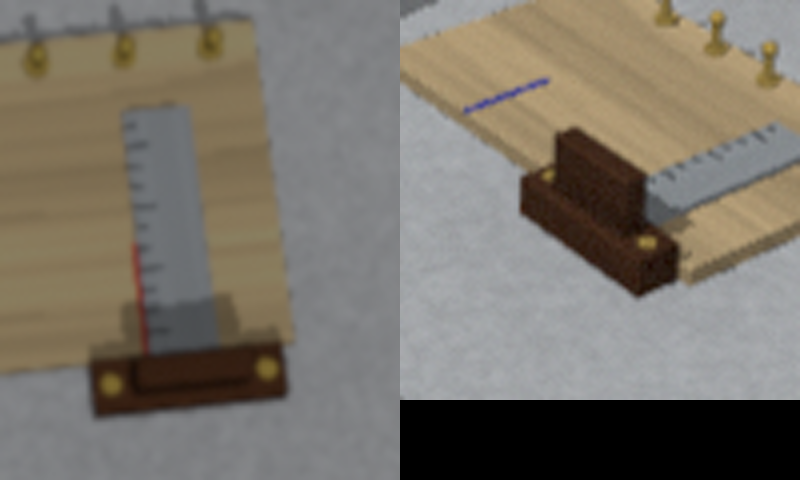

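```bash
cat > chk.py <<'E'
from h import *
import sys
o=pickle.load(open(sys.argv[1]+'.pkl','rb')); a=pickle.load(open('a.pkl','rb')); T,S=o['top'],o['side']
m,e,_=tick(a['top'],(346,222,366,256),'r'); m2,e2,_=tick(a['side'],(325,250,355,270),'r')
P=np.array([np.cos(np.radians(6)),np.sin(np.radians(6))]); N=np.array([-P[1],P[0]])
f=lambda x,y:(320+x/4-.4,165+y/4-.4)
def s(k,r): print(k,r[0].round(1),'ang',round(ang(r[1]),2),'res',round(float(r[2]),2),'off red T/S',((r[0]-m)@N).round(1),((r[0]-m2)@N).round(1))
s('bladeL vs wood (above tick)',edge(T,f(136,240),f(124,112),16.5,2)); s('bladeR',edge(T,f(214,290),f(190,112),16.5,2))
s('stock far R',edge(T,f(286,342),f(225,348),24,2)); s('stock far all',edge(T,f(284,342),f(94,356),24,2))
s('stock near',edge(T,f(286,396),f(96,415),0,2))
s('panel near L (z0)',edge(T,(318,257.6),(259,263),0,3))
# visible tick centroid in the new picture
b=tick(T,(346,222,366,256),'r'); print('visible red now',b[0].round(1),'shift',((b[0]-m)@N).round(2))
I,J=T['img'].astype(int),a['top']['img'].astype(int)
for y in(228,234,240,246): print(y,(J[y,350:362,0]-J[y,350:362,1]),(I[y,350:362,0]-I[y,350:362,1]),I[y,350:362,2])
E
python3 chk.py c
```

```text
bladeL vs wood (above tick) [589.3 -74.1] ang 5.44 res 0.53 off red T/S 0.1 -2.3
bladeR [ 573.7 -112.3] ang 6.58 res 0.01 off red T/S -36.4 -38.8
stock far R [ 500.4 -136.9] ang 93.87 res 0.32 off red T/S -53.2 -55.5
stock far all [ 497.1 -106.1] ang 95.88 res 0.46 off red T/S -22.2 -24.6
stock near [ 470.3 -108.1] ang 95.96 res 0.43 off red T/S -21.4 -23.8
panel near L (z0) [479.7  57.1] ang 96.36 res 0.42 off red T/S 141.9 139.5
visible red now [530.4 -79.4] shift 0.94
228 [16 17 26 58 69 32 18 16 17 17 17 16] [17 17 25 51 37  6 -2 -4 -3 -3 -4 -3] [ 89  88  81  60  70  95 106 113 116 117 117 116]
234 [14 14 19 40 73 64 28 17 14 15 15 15] [15 14 19 40 54 21  0 -3 -3 -4 -3 -4] [ 92  92  88  71  62  93 110 114 115 116 117 116]
240 [17 16 16 21 49 77 55 27 18 16 16 16] [16 15 14 19 38 38  9 -1 -3 -2 -4 -4] [ 84  78  74  68  52  60  91  99  99 101 108 112]
246 [16 15 15 16 25 60 72 35 19 16 16 15] [14 13 12 12 19 39 33  8 -2 -2 -3 -2] [68 59 58 57 53 39 49 69 77 78 77 78]
```

Result: the blade edge is 0.1 mm from the red tick's middle (top view), and the stock face is 0.3 mm from the panel edge, with yaw matching. Next is the weight.

Call:
play_rows:
  increments: "0.6 -0.0008 0.0008 -0.045 0;0.6 0 0 -0.045 0;0.6 0 0 -0.04 0;0.6 0 0 -0.025 0;0.6 0 0 -0.0145 0;0.6 0 0 0 0;0 0 0 0 0;0 0 0 0 0;0 0 0 0 0;0 0 0 0 0;0 0 0 0 0;0 0 0 0 0;0 0 0 0 0;0 0 0 0 0"

```text
t: 12.3
ee_pos: [471.9, 362.3, 28.9]
orientation: [2.1, 2.336, 0.001]
ft_force: [-1.5, -0.8, 6.7]
width: 19.5
```

Call:
play_rows:
  increments: "0 0 0 0.01 0;0 0 0 0.025 0;0 0 0 0.03 0;0 0.008 -0.038 0 0;0 0.008 -0.038 0 0;0 0.008 -0.038 0 0;0 0.008 -0.038 0 0;0 0.008 -0.038 0 0;0 0.008 -0.038 0 0;0 0.008 -0.038 0 0;0 0.008 -0.038 0 0;0 0.008 -0.038 0 0;0 0.008 -0.038 0 0;0 0.008 -0.038 0 0;0 0.008 -0.038 0 0;0 0 0 0 0;0 0 0 0 0"

```text
t: 14.0
ee_pos: [567.2, -94.6, 93.0]
orientation: [-2.103, -2.333, 0.0]
ft_force: [-0.4, 0.4, -3.9]
width: 19.5
```

```bash
python3 - <<'E'
from h import *
o=snap('d'); c=o['side']
b=cv2.resize(c['img'][140:300,270:470],None,fx=4,fy=3.75,interpolation=cv2.INTER_CUBIC); cv2.imwrite('pics/d_crop.png',b[:,:,::-1])
from workcell import ctrl; s=ctrl.get_obs(); print(s['ee_pos'],s['width'],s['ft_force'])
E
```

```text
[566.94074846 -93.16347926  92.90116573] 19.520424514330454 [ 0.63188731  0.26073591 -3.70156761]
```

View pics/d_crop.png

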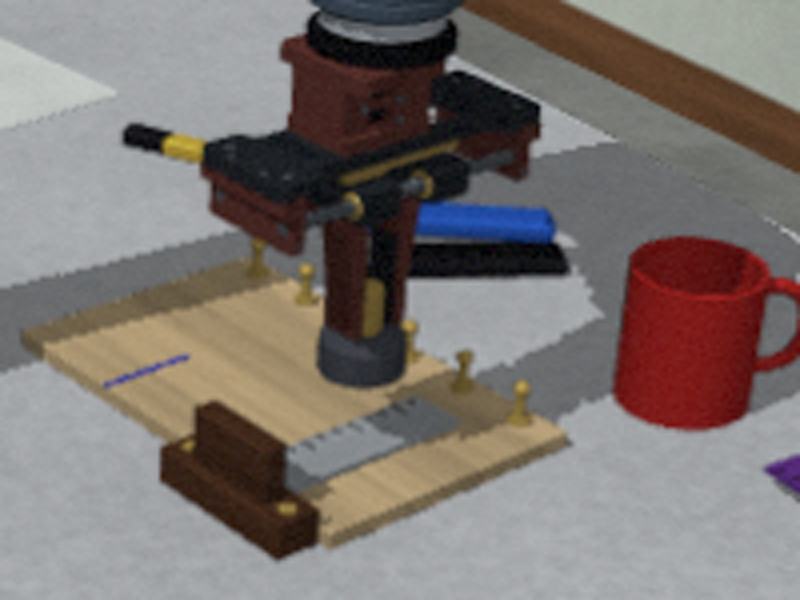

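Call:
play_rows:
  increments: "0 0.0005 0 -0.012 0;0 0 0 -0.014 0;0 0 0 -0.01 0;0 0 0 -0.005 0;0 0 0 -0.002 0;0 0 0 -0.001 0;0 0 0 0 0;0 0 0 0 0"

```text
t: 14.9
ee_pos: [568.5, -94.1, 49.5]
orientation: [2.1, 2.335, 0.001]
ft_force: [-0.0, 0.0, -4.2]
width: 19.4
```

Call:
play_rows:
  increments: "0 0 0 -0.001 0;0 0 0 -0.001 0;0 0 0 0 0;0 0 0 0 0"

```text
t: 15.3
ee_pos: [568.2, -94.0, 47.1]
orientation: [-2.101, -2.336, 0.0]
ft_force: [0.8, -0.4, -3.6]
width: 19.4
```

Call:
play_rows:
  increments: "0 0 0 -0.001 0;0 0 0 0 0;0 0 0 0 0"

```text
t: 15.6
ee_pos: [568.2, -93.9, 46.0]
orientation: [-2.101, -2.336, 0.0]
ft_force: [-0.3, -0.6, -3.5]
width: 19.2
```

Call:
play_rows:
  increments: "0 0 0 -0.0005 0;0 0 0 0 0;0 0 0 0 0"

```text
t: 15.9
ee_pos: [568.2, -94.0, 45.6]
orientation: [-2.101, -2.336, 0.0]
ft_force: [-0.5, 0.6, -3.8]
width: 19.5
```

Call:
play_rows:
  increments: "0 0 0 -0.0005 0;0 0 0 0 0;0 0 0 0 0"

```text
t: 16.2
ee_pos: [568.3, -94.0, 45.2]
orientation: [2.101, 2.336, 0.0]
ft_force: [-0.8, 0.1, -1.6]
width: 19.7
```

Call:
play_rows:
  increments: "0 0 0 -0.0003 0;0 0 0 0 0;0 0 0 0 0;0.2 0 0 0 0;0.4 0 0 0 0;0.5 0 0 0 0;0.5 0 0 0 0;0.5 0 0 0 0;0.5 0 0 0 0;0.5 0 0 0.01 0;0.5 0 0 0.02 0;0.5 0 0 0.04 0;0.5 0 0 0.045 0;0.5 0 0 0.045 0;0.5 0 0.045 0.01 0;0.5 0 0.045 0 0;0.5 0 0.045 0 0;0.5 0 0.045 0 0;0.5 0 0.045 0 0;0.5 0 0.045 0 0"

```text
t: 18.2
ee_pos: [568.0, 177.8, 215.7]
orientation: [2.1, 2.335, 0.001]
ft_force: [1.1, 0.0, 0.2]
width: 44.1
```

Call:
play_rows:
  increments: "0.5 -0.008 0.045 0 0;0.5 -0.008 0.045 0 0;0.5 -0.008 0.045 0 0;0.5 0 0 0 0;0.5 0 0 0 0"

```text
t: 18.7
ee_pos: [543.7, 311.9, 215.2]
orientation: [2.098, 2.338, -0.0]
ft_force: [-0.2, 0.5, -0.3]
width: 44.1
```

```bash
python3 crop.py e; python3 chk.py e | head -7; python3 - <<'E'
from h import *
o=pickle.load(open('e.pkl','rb'))
P=np.array([np.cos(np.radians(6)),np.sin(np.radians(6))]); N=np.array([-P[1],P[0]]); v,u=np.mgrid[:480,:640]
for n,c in o.items():
    p=depthpts(c,np.c_[u.ravel(),v.ravel()]); q=p[(np.hypot(p[:,0]-568,p[:,1]+94)<40)]
    w=q[q[:,2]>28]; (x,y),r=cv2.minEnclosingCircle(w[:,:2].astype(np.float32)); d=np.array([x,y])-[483.5,-102.5]
    k=q[q[:,2]>60]; print(n,(x,y),r,'square frame',d@P,d@N,'knob',k.mean(0),'ztop',np.percentile(q[:,2],97))
E
```

```text
bladeL vs wood (above tick) [585.  -72.3] ang 2.04 res 0.41 off red T/S 2.2 -0.1
bladeR [ 577.4 -112.5] ang 6.49 res 1.58 off red T/S -37.0 -39.3
stock far R [ 500.5 -138.5] ang 95.07 res 0.38 off red T/S -54.8 -57.2
stock far all [ 497.  -104.4] ang 96.21 res 0.37 off red T/S -20.4 -22.8
stock near [ 470.3 -108.1] ang 95.96 res 0.43 off red T/S -21.4 -23.8
panel near L (z0) [479.7  57.1] ang 96.36 res 0.43 off red T/S 141.9 139.5
visible red now [530.2 -79.4] shift 0.91
top (568.1227416992188, -93.63125610351562) 23.993600845336914 square frame 85.08620563658073 -0.02532515784746813 knob [567.76562624 -93.59141715  69.47740718] ztop 69.98123727931464
side (569.222412109375, -97.54912567138672) 26.163463592529297 square frame 85.77032305195706 -4.036679084366851 knob [567.15864053 -96.8064105   67.36454554] ztop 69.56382589529862
```

View pics/e_crop.png

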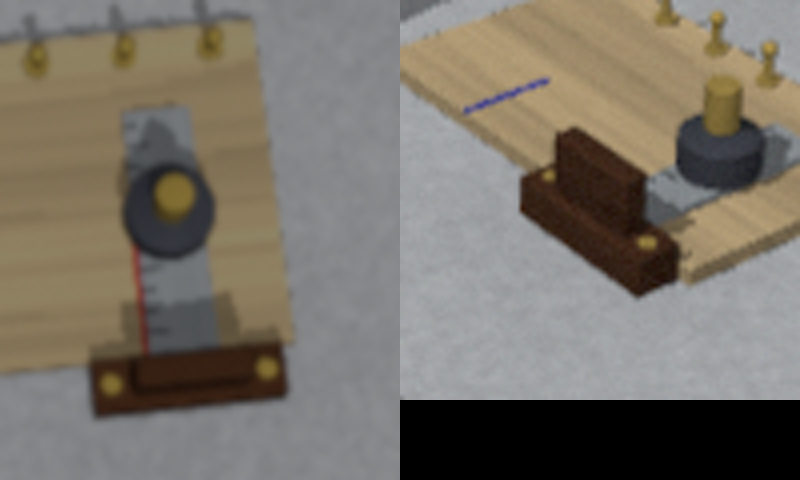

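The square hasn't moved: the stock line and the visible red strip match the earlier picture. The weight stands upright on the blade at about (85, 0) mm in the square's frame, and its top is at 70 mm. Handing in.

```bash
python3 -c "
from workcell import ctrl
print(ctrl.close_job())"
```

```text
the job is handed in; nothing more can be done
None
```

The square is set on the red tick and the weight is standing on its blade; I handed the job in at about 19 s of the 61 s allowed. I gripped the small brown square by its fin and slid it against the panel's near edge until it stopped firmly at about 11 N. I then lowered the weight onto the blade in steps of 1 mm or less and let go.

**Square, before the weight went on:** from the top camera, the graduated edge was 0.1 mm from the red tick's middle. The stock face was about 0.3 mm from the panel edge, with its yaw within about 0.5° of the panel's.

**After the weight:** the fitted line along the stock's near edge and the visible strip of the red tick were unchanged. The weight was upright, centred about 85 mm along the blade and within 0–4 mm of its centreline, with its top at 70 mm.

**Checks that disagreed:**
- The side camera's tick position differed from the top camera's by about 2.3 mm across the tick, giving an edge offset of -2.3 mm instead of 0.1 mm. Both are inside the 4 mm limit. I used the top view because it measured the tick and the blade with the same camera.
- The side view put the weight 4 mm off the centreline, against 0 mm from the top view. The limit is 18 mm.
- The last refit of the graduated edge was unreliable because the weight covered part of it, so I did not use it.
- I did not re-measure the mug, stapler and highlighter at the end. The gripper stayed above them or clear of them throughout.

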